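Unlock the tool chest and hold the sprung lock open

TASK

Take the flat-bladed key (not the T-handled one) out of the wooden key stand and push it blade-down right home into the keyhole on the grey tool chest; the lock's pins are sticky, so rock the key a little from side to side as you push instead of forcing it. Turn the key a full quarter turn clockwise, seen from above, so that the bolt draws back and the lid springs ajar. The lock springs shut when the key is let go, so finish still gripping the key and holding it fully turned; leave the other key in its slot and the other things where they lie.

Things in the scene. Friction and masses are not known exactly. Their poses are not given: they have to be found in the camera images.
- chest_key: the key to use, loose, 80 g: flat black rectangular grip 40 mm wide (its y), 9 mm thick (its x), 43 mm tall, over a steel neck and flat blade. Origin: centre of the grip's underside (the shoulder); z points up through the grip. Below the origin: round neck, 5 mm across, for 11 mm, then the blade to 31 mm. The key is the same after a half turn about z.
- key_tip (a point): end of the key's blade, 31 mm below the key's origin. The blade is 20 mm long, 14 mm wide (key's y) and 5 mm thick (key's x), with one 3.4 mm deep V notch in each edge, 10 mm above the tip; the last 3 mm taper to 5 by 3 mm
- tee_key: the other key, to be left alone: dark steel T-handled key with a round 6 mm shank and a 42 mm cross bar along its y, 34 mm above its origin; its collar (16 mm wide, origin at its underside) rests on the stand
- key_stand: fixed wooden block 48 mm (x) by 130 mm (y) by 42 mm high, origin at the centre of its underside, level, at some yaw. Two upright slots in its top, 33 mm either side of the middle along y, each 17 mm (y) by 7.5 mm (x), 35 mm deep. A key stands in each, shoulder on the stand's top, its x and y along the stand's; which key is in which slot varies
- tool_chest: fixed grey sheet-steel chest 180 mm (x) by 240 mm (y) by 85 mm high, origin at the centre of its underside, front towards its -x. Its flat top is a 60 mm deep front deck that carries the lock and, behind it, the lid, hinged along the back and flush with the deck when shut
- keyhole (a point): centre of the keyhole's mouth, on top of a square steel plate 38 mm across, 6 mm above the deck. Axes as the chest's, z up. The slot is 16 mm (y) by 6.6 mm (x) with a 2.5 mm bevel round its mouth. When the key is home its shoulder rests on the plate: its origin is here, its x and y along these. It turns only within about 1.5 mm of home and cannot be drawn out while turned
- lock_pins (a point): point on the lock's axis level with the two sticky sprung pins, 6 mm below the mouth; they reach in from the slot's two ends. They resist the blade twice (its tip 4 to 9 and 15 to 19 mm below the mouth) and snap in above it when the key is home. A straight push takes 30 N or jams outright; rocking the key about z by 0.08 rad either way (the slot gives 0.11) at each 1 mm of depth takes 10 to 25 N
- lock_plug (a joint): rotation of the lock's plug, rad: 0 at home (slot along the chest's y), grows as the key is turned clockwise seen from above, stop at 1.571. A spring turns it back (0.05 N m at home, 0.12 N m at the stop). The key has about 0.08 rad of play in it and so leads by that much. It draws the bolt; the lid is freed at about 1.1 rad
- chest_lid (a joint): lid opening, rad: 0 shut; springs up by itself to its stop at 0.20 when the bolt is drawn back (front edge then 24 mm up; that edge lies 30 mm behind the lock's axis)
- wood_wedge: bystander: beech wedge, 32 by 110 by 22 mm, origin at the centre of its underside, long along its y
- pencil_1: bystander: pencil, 165 mm long, lying on the table in front of the key stand
- masking_tape: bystander: roll of masking tape, 105 mm across, 25 mm high, lying flat behind the key stand
- wax_tin: bystander: round flat tin, 87 mm across, 30 mm high, left of the chest

How it is judged:
On the way:
1. the flat-bladed key is pushed home in the keyhole, lock not yet turned (distance between chest_key and keyhole below 0.003 m and angle between chest_key's own z axis and vertical below 0.1 rad and value of joint lock_plug below 0.3 rad), for 0.1 s.
At the end, for the whole second after the job is handed in: The flat-bladed key sits home in the keyhole (within 4 mm), gripped by the fingers (over 2 N), and holds the lock turned by more than 1.35 rad clockwise against its spring; the lid stands ajar by more than 0.12 rad; the T-handled key is still in its slot (value of joint lock_plug above 1.35 rad and value of joint chest_lid above 0.12 rad and distance between chest_key and keyhole below 0.004 m and contact force between the fingers and chest_key above 2 N and horizontal distance between tee_key and key_stand below 0.038 m and z of tee_key in the frame of key_stand below 0.048 m); the arm keeps its last pose, push and grip.
It fails at once if the key is forced in: more than 50 N between it and the chest before the lock is turned (contact force between chest_key and tool_chest above 50 N and value of joint lock_plug below 0.3 rad).
It fails at once if the T-handled key is pulled up (distance of tee_key from where it was at the start of the episode above 0.015 m).
It fails at once if a bystander is shoved more than 3 cm (distance of any of wood_wedge, pencil_1, masking_tape, wax_tin from where it was at the start of the episode above 0.03 m).
It also fails if it takes over 54 s, if anything falls off the work surface, if the arm or the gripper's body presses on something with over 40 N, if the wrist force passes 120 N, or if a joint passes its speed limit or range.

ROBOT

A 6-joint arm with a two-finger parallel gripper is mounted at the origin on a cart in front of the work surface, level with it; the furniture and walls round the work are solid. World frame = base frame: x ahead of the robot, y to its left, z up, the work surface at z = 0. Lengths are in m, angles in rad, forces in N, time in s.
With the tool pointing down it reaches from about 0.275 to 0.875 m from the base axis. Payload 12.5 kg.
Tool frame: the origin (TCP) lies midway between the tips of the shut fingers; the grasp point (between the pads) lies 19 mm behind it; z points along the fingers, y is the line along which they close (so a half turn about z gives the same grasp; the last joint's range is limited). The gripper opens to 85 mm and grips with 20 to 120 N. Pads are 22 mm wide; open, the fingers measure 114 mm over their backs; the gripper's body (76 mm by 85 mm) begins 54 mm behind the grasp point. The pads swing forward as they close: fully open they stand 13 mm farther back than shut.
Start: joints at [1.085, 0.351, 1.652, -0, 1.139, -0.085], TCP at [0.215, 0.506, 0.231] pointing down, gripper open.
Joint ranges: [-2.75, 2.75], [-0.79, 2.1], [0.01, 2.65], [-1.57, 4.71], [0.07, 3.14], [-2.87, 2.87]. Speed limits (rad/s): [2.22, 2.22, 2.79, 3.14, 3.14, 3.14].

INTERFACE

Orientations are given as a rotation vector (axis times angle).
In Python, from bench import bot gives the robot as it stands.
- The arm moves only by the tool servo_tool, never from a script. Its argument "moves" is a list that holds one entry, the list of rows, each a list of 6 numbers: the shift along the tool's x, y, z scaled (see below), then the turn, a rotation vector about the tool's x, y, z scaled (see below). A call has 1 to 8 rows; each row shifts and turns the commanded pose from where the row before left it, along the tool's axes as they then stand; what a row does not reach is not made up. The controller multiplies each number of a shift by 5 cm and each number of a turn by 8 degrees. A row lasts 1/10 s, in which the tool goes at most 50 mm and 8.59 degrees, less where a joint would pass 70% of its speed; a pose out of reach is approached as far as the arm can. A call with a number of a shift or a turn outside -1 to 1 is refused whole. A call with a gripper value outside its range is refused whole. "jaw" is the closure, from -1 (fully open) to 1 (shut), so that 0 is half open, set as the call begins (left out, the last holds). The fingers move at their own pace and stop on an object; the grip force is fixed at half the most. Time passes only in rows, so rows that do not move let the fingers close. It gives the time, the measured TCP pose, the force, the opening and the grip force at its end, in the units of the state.
- bot.observe(): the state, without advancing time (a new reading comes with each control period).
- bot.get_image(name): name is "side" or "top" or "wrist"; returns a dict with "frame" (384x512x3 uint8, blue, green, red), "range_z" (384x512 float32, m along the optical axis (not along the pixel's ray), 0 where there is no reading), "camera_matrix" (3x3 intrinsics, pixels), "xyz" and "rotation" of the camera in the world. Camera axes: x right, y down, z forward; pixel columns grow to the right and rows downward; lengths in m; the calibration is good to about 2 mm. The wrist camera is an equidistant fisheye: a pixel r from the principal point sees the ray r / f radians off the axis. A picture is of the moment at which its call begins.
- bot.job_done(): hands the job in; it is judged then, once.
The state is a dict: "time": time; "q": joint angles; "joint_vel": joint speeds; "joint_torque": joint torques, N m; "ee_pos": TCP position; "ee_rot": TCP orientation; "ft_force": force on the tool from outside, world axes, zero at the start; "wrist_torque": the same for the moment, N m; "grip_width": finger opening in m; "grip_force": force on a finger pad.
Only numpy, scipy, OpenCV 4.12 (cv2) and the standard library are available. Lean on these libraries where they do the work, as an engineer would, in place of code of your own. Each camera call takes 0.05 s, during which the arm holds its last target. There are 200 camera calls.

## Working session

There is one attempt and no reset: what is moved stays moved. The work goes in short steps, Python scripts to look and compute and a tool call to move; the robot and the scene stay as the last step left them, time stands still between calls to the robot, and variables do not carry over. Pictures are saved under pics/ and viewed, at most 10 in all, crops included, and the job is handed in when it is done.

Besides the shell and the picture viewer there is one more tool, called after "Emit:" as a command line: name --argument value ..., lists and objects as JSON in quotes. servo_tool: Moves the arm, as the interface text tells. Its arguments: {"type":"object","properties":{"moves":{"type":"array","items":{"type":"array","items":{"type":"array","items":{"type":"number","minimum":-1,"maximum":1}}}},"jaw":{"type":"number"}},"required":["moves"]}

```bash
mkdir -p pics; ls; cat > h.py <<'E'
import numpy as np,cv2
from bench import bot
from scipy.spatial.transform import Rotation as R
def rot(r):
    r=np.array(r); return r if r.shape==(3,3) else R.from_rotvec(r).as_matrix()
def cloud(im):
    K=im["camera_matrix"];z=im["range_z"];h,w=z.shape
    u,v=np.meshgrid(np.arange(w),np.arange(h))
    P=np.dstack([(u-K[0][2])/K[0][0]*z,(v-K[1][2])/K[1][1]*z,z])
    W=P@rot(im["rotation"]).T+np.array(im["xyz"]);W[z==0]=np.nan
    return W
E
python3 - <<'E'
from h import *
s=bot.observe();print(s)
a=bot.get_image("top");b=bot.get_image("side")
for n,i in(("top",a),("side",b)):
    np.savez("pics/"+n+".npz",**i);print(n,i["camera_matrix"],i["xyz"],i["rotation"])
cv2.imwrite("pics/a.png",a["frame"]);cv2.imwrite("pics/b.png",b["frame"])
E
```

```text
pics
{'time': 0.0, 'q': array([ 1.08542682e+00,  3.51240736e-01,  1.65245334e+00,  2.48077105e-05,
        1.13910897e+00, -8.46156014e-02]), 'joint_vel': array([-8.85359555e-04,  9.83475347e-05,  2.69558518e-04,  2.45455134e-04,
       -9.20839705e-04,  1.15628487e-03]), 'joint_torque': array([ 2.40854075e-03, -5.06109095e+01, -2.91399068e+01,  9.09388336e-05,
        4.51485015e-03,  1.52265511e-05]), 'ee_pos': array([0.21437839, 0.50612302, 0.23074485]), 'ee_rot': array([-6.25242552e-01, -3.07837603e+00,  1.81442051e-03]), 'ft_force': array([0.50852451, 0.03684747, 0.00413263]), 'wrist_torque': array([-0.03150156, -0.00053152, -0.04675128]), 'grip_force': 0.0, 'grip_width': 0.08512810461594916}
top [[408.08229826   0.         250.9587899 ]
 [  0.         408.08229826 189.03960206]
 [  0.           0.           1.        ]] [0.35873269 0.2025399  1.35407185] [-2.15394923  2.13870341 -0.17128398]
side [[409.9444851    0.         256.77528931]
 [  0.         409.9444851  190.87318534]
 [  0.           0.           1.        ]] [ 0.54431025 -0.90102975  0.65959406] [-2.04621933  0.05265098 -0.00293266]
```

View pics/a.png

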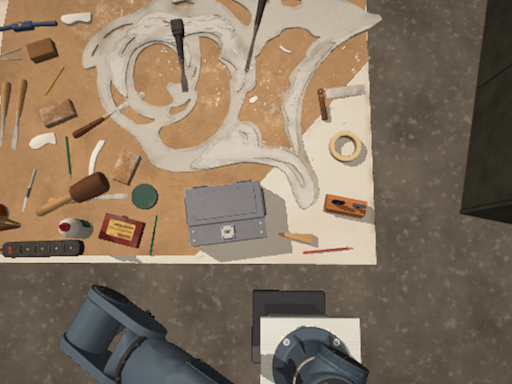

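View pics/b.png

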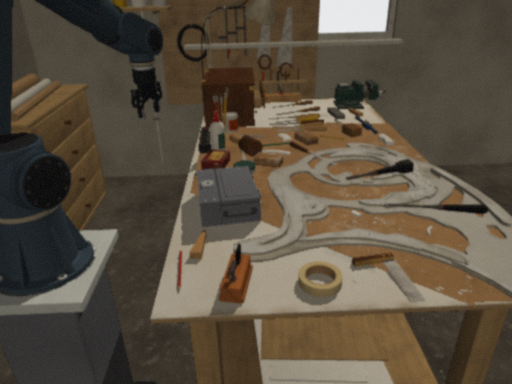

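The top view shows the chest at about (227,213) with its lock at (228,232), and the stand with both keys at (346,206). The pencil is at (328,250), the wedge at (298,239) and the tape at (346,146). Next I'll get coarse positions.

```bash
python3 - <<'E'
from h import *
im=dict(np.load("pics/top.npz"));W=cloud(im)
def rect(W,sel,zl,zh,lab):
    u0,u1,v0,v1=sel
    P=W[v0:v1,u0:u1].reshape(-1,3);P=P[(P[:,2]>zl)&(P[:,2]<zh)]
    r=cv2.minAreaRect(P[:,:2].astype(np.float32));print(lab,len(P),P.mean(0).round(4),np.median(P[:,2]).round(4),np.round(r[0],4),np.round(r[1],4),round(r[2],2))
rect(W,(175,275,170,255),.07,.1,"chest")
rect(W,(315,375,185,225),.033,.05,"stand")
P=W[185:225,315:375].reshape(-1,3);P=P[P[:,2]>.055];print(P.round(3))
for n,u,v in(("lock",228,232),("table",300,220),("pencil",328,250),("wedge",298,239)):print(n,W[v,u].round(4))
f=cv2.resize(im["frame"][170:260,170:380],None,fx=3.8,fy=3.8,interpolation=2)
cv2.imwrite("pics/c.png",f)
s=dict(np.load("pics/side.npz"));cv2.imwrite("pics/d.png",cv2.resize(s["frame"][160:310,170:270],None,fx=4,fy=4,interpolation=2))
W=cloud(s);P=W[235:305,215:260].reshape(-1,3);P=P[P[:,2]>.055];print(P[::6].round(3))
E
```

```text
chest 4427 [0.4764 0.2755 0.0847] 0.0847 [0.4792 0.2758] [0.1884 0.2405] 7.63
stand 501 [ 0.5077 -0.1133  0.0407] 0.0407 [ 0.5085 -0.1141] [0.1304 0.0497] 79.02
[[ 0.521 -0.064  0.075]
 [ 0.519 -0.064  0.09 ]
 [ 0.52  -0.069  0.081]
 [ 0.521 -0.072  0.078]
 [ 0.52  -0.075  0.081]
 [ 0.521 -0.079  0.078]
 [ 0.52  -0.08   0.086]
 [ 0.519 -0.063  0.062]
 [ 0.517 -0.063  0.08 ]
 [ 0.517 -0.065  0.082]
 [ 0.517 -0.068  0.084]
 [ 0.517 -0.072  0.081]
 [ 0.517 -0.075  0.081]
 [ 0.517 -0.077  0.084]
 [ 0.517 -0.081  0.083]
 [ 0.517 -0.084  0.082]
 [ 0.517 -0.087  0.083]
 [ 0.517 -0.091  0.078]
 [ 0.517 -0.094  0.081]
 [ 0.516 -0.063  0.064]
 [ 0.515 -0.065  0.068]
 [ 0.514 -0.066  0.079]
 [ 0.513 -0.068  0.085]
 [ 0.514 -0.072  0.081]
 [ 0.514 -0.075  0.081]
 [ 0.513 -0.077  0.086]
 [ 0.513 -0.08   0.088]
 [ 0.513 -0.083  0.086]
 [ 0.514 -0.087  0.084]
 [ 0.514 -0.091  0.08 ]
 [ 0.513 -0.092  0.088]
 [ 0.514 -0.098  0.078]
 [ 0.514 -0.1    0.083]
 [ 0.513 -0.069  0.063]
 [ 0.513 -0.072  0.064]
 [ 0.512 -0.074  0.068]
 [ 0.512 -0.077  0.069]
 [ 0.511 -0.078  0.08 ]
 [ 0.511 -0.082  0.078]
 [ 
[... 1457 characters left out ...]
edge [0.3993 0.0386 0.019 ]
[[ 0.519 -0.066  0.087]
 [ 0.516 -0.072  0.086]
 [ 0.521 -0.075  0.085]
 [ 0.523 -0.071  0.079]
 [ 0.514 -0.09   0.086]
 [ 0.514 -0.095  0.087]
 [ 0.514 -0.099  0.087]
 [ 0.514 -0.1    0.085]
 [ 0.514 -0.101  0.083]
 [ 0.514 -0.099  0.079]
 [ 0.514 -0.1    0.076]
 [ 0.514 -0.101  0.074]
 [ 0.513 -0.1    0.07 ]
 [ 0.513 -0.101  0.069]
 [ 0.516 -0.1    0.064]
 [ 0.513 -0.102  0.063]
 [ 0.512 -0.132  0.082]
 [ 0.51  -0.135  0.082]
 [ 0.512 -0.137  0.081]
 [ 0.503 -0.147  0.083]
 [ 0.505 -0.153  0.085]
 [ 0.507 -0.151  0.08 ]
 [ 0.499 -0.161  0.083]
 [ 0.501 -0.166  0.084]
 [ 0.501 -0.168  0.083]
 [ 0.501 -0.167  0.079]
 [ 0.503 -0.167  0.076]
 [ 0.509 -0.149  0.059]]
```

View pics/c.png

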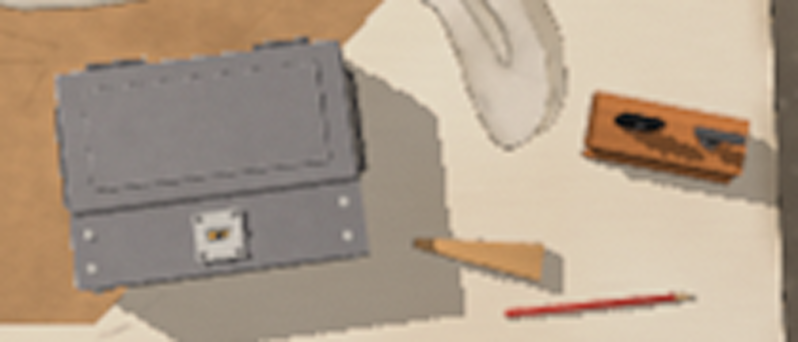

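```bash
cat >> h.py <<'E'
def tgt(yaw): # tool down, tool x at yaw (deg)
    c,s=np.cos(np.radians(yaw)),np.sin(np.radians(yaw))
    return np.array([[c,s,0],[s,-c,0],[0,0,-1.]])
def plan(p,yaw,n,dec=2):
    s=bot.observe();p0=s["ee_pos"];R0=rot(s["ee_rot"]);R1=tgt(yaw)
    dv=R.from_matrix(R0.T@R1).as_rotvec()/n;dp=(np.array(p)-p0)/n;Rc=R0
    for i in range(n):
        print(list(map(float,np.r_[(Rc.T@dp)/.05,np.degrees(dv)/8].round(dec))),end=",")
        Rc=Rc@R.from_rotvec(dv).as_matrix()
    print("\nTCP",p0.round(4),"xyaw",np.degrees(np.arctan2(R0[1,0],R0[0,0])).round(2),"tilt",R0[:2,2].round(4),"F",s["ft_force"].round(1),"T",s["wrist_torque"].round(2),"w",s["grip_width"],s["grip_force"],s["time"])
E
python3 -c "
from h import *
plan((.40,.263,.24),97.6,8)"
```

```text
[-0.66, -0.38, -0.02, -0.0, 0.0, 0.93],[-0.71, -0.29, -0.02, -0.0, 0.0, 0.93],[-0.74, -0.2, -0.02, -0.0, 0.0, 0.93],[-0.76, -0.1, -0.02, -0.0, 0.0, 0.93],[-0.76, 0.0, -0.02, -0.0, 0.0, 0.93],[-0.76, 0.1, -0.02, -0.0, 0.0, 0.93],[-0.74, 0.2, -0.02, -0.0, 0.0, 0.93],[-0.71, 0.29, -0.02, -0.0, 0.0, 0.93],
TCP [0.2144 0.5062 0.2308] xyaw 157.03 tilt [-0.0005 -0.0009] F [ 0.3 -0.4  0. ] T [-0.01  0.04  0.01] w 0.08534670308919207 0.0 0.1
```

Emit:
servo_tool --moves '[[[-0.66,-0.38,-0.02,0,0,0.93],[-0.71,-0.29,-0.02,0,0,0.93],[-0.74,-0.2,-0.02,0,0,0.93],[-0.76,-0.1,-0.02,0,0,0.93],[-0.76,0,-0.02,0,0,0.93],[-0.76,0.1,-0.02,0,0,0.93],[-0.74,0.2,-0.02,0,0,0.93],[-0.71,0.29,-0.02,0,0,0.93]]]'

```text
time: 0.9
ee_pos: [0.4005, 0.2614, 0.2392]
ee_rot: [-2.077, -2.357, 0.0]
ft_force: [-0.3, 0.8, -0.6]
grip_width: 0.0851
grip_force: 0.0
```

Emit:
servo_tool --moves '[[[0,0,0,0,0,0],[0,0,0,0,0,0],[0,0,0,0,0,0]]]'

```text
time: 1.2
ee_pos: [0.3993, 0.2633, 0.2391]
ee_rot: [-2.069, -2.364, 0.001]
ft_force: [-1.1, -0.2, 0.3]
grip_width: 0.0853
grip_force: 0.0
```

```bash
python3 - <<'E'
from h import *
plan((.515,-.082,.2),79,8)
i=bot.get_image("wrist");np.savez("pics/w1.npz",**i);cv2.imwrite("pics/w1.png",i["frame"]);print(i["camera_matrix"],i["xyz"],i["rotation"])
E
```

```text
[-0.89, 0.17, 0.1, -0.0, 0.0, 0.29],[-0.89, 0.21, 0.1, -0.0, 0.0, 0.29],[-0.88, 0.24, 0.1, -0.0, 0.0, 0.29],[-0.87, 0.28, 0.1, -0.0, 0.0, 0.29],[-0.85, 0.31, 0.1, -0.0, 0.0, 0.29],[-0.84, 0.35, 0.1, -0.0, 0.0, 0.29],[-0.83, 0.38, 0.1, -0.0, 0.0, 0.29],[-0.81, 0.42, 0.1, -0.0, 0.0, 0.29],
TCP [0.3993 0.2633 0.2391] xyaw 97.62 tilt [-0.0005 -0.    ] F [-1.1 -0.2  0.3] T [-0.03  0.01 -0.  ] w 0.08526041633759544 0.0 1.2
[[297.31863964   0.         253.76746289]
 [  0.         297.31863964 191.16800959]
 [  0.           0.           1.        ]] [0.38964752 0.33081392 0.38177917] [2.86235793 0.19039259 0.02685422]
```

View pics/w1.png

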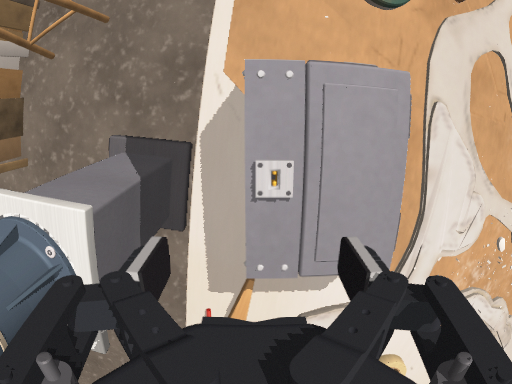

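The wrist view shows the lock plate spanning (255–294, 160–198), with the slot centred near (275,179) and running vertically, along the chest's y. I'll work out the keyhole's position and yaw from that.

```bash
cat >> h.py <<'E'
def onplane(im,uv,z):
    K=np.array(im["camera_matrix"]);uv=np.atleast_2d(np.array(uv,float))
    d=(uv-[K[0,2],K[1,2]])/K[0,0];r=np.linalg.norm(d,axis=1)+1e-12
    v=np.c_[d/r[:,None]*np.sin(r)[:,None],np.cos(r)]@rot(im["rotation"]).T
    c=np.array(im["xyz"]);return c+v*((z-c[2])/v[:,2])[:,None]
E
python3 - <<'E'
from h import *
im=dict(np.load("pics/w1.npz"));f=im["frame"].astype(int)
def cc(m,u,v,z,lab):
    n,L,st,ce=cv2.connectedComponentsWithStats(m.astype(np.uint8));l=L[v,u]
    ys,xs=np.nonzero(L==l);P=onplane(im,np.c_[xs,ys],z)[:,:2]
    r=cv2.minAreaRect(P.astype(np.float32));print(lab,st[l],np.round(r[0],4),np.round(r[1],4),round(r[2],2));return P
g=f.mean(2)
print(g[179,240:310].round())
sub=np.zeros(g.shape,bool);sub[155:204,250:300]=1
P=cc((g>150)&sub,258,165,.091,"plate")
sl=np.zeros(g.shape,bool);sl[166:192,266:284]=1
m=(g<140)&sl;ys,xs=np.nonzero(m);P=onplane(im,np.c_[xs,ys],.091);print("slot",len(xs),P.mean(0),P.min(0),P.max(0))
# deck + lid edges: long lines
g8=cv2.cvtColor(im["frame"],cv2.COLOR_BGR2GRAY)
e=onplane(im,[[246,70],[246,270],[305.5,70],[300,270],[261.5,74],[290,74],[260.5,267],[286.5,267]],.085);print(e.round(4))
for a,b in((0,1),(2,3),(4,6),(5,7)):
    d=e[a]-e[b];print(np.degrees(np.arctan2(-d[0],d[1])))
# depth at plate & chest, wrist
print(im["range_z"][179,[257,275,292,240,320]],im["xyz"][2])
E
```

```text
[162. 162. 161. 161. 158. 151. 148. 148. 148. 148. 148. 137. 110.  97.
  98. 143. 199. 209. 209. 210. 209. 210. 208. 210. 211. 213. 215. 213.
 214. 214. 202. 119.  74.  72.  73.  68.  68. 120. 138. 134. 180. 207.
 208. 207. 209. 207. 208. 210. 209. 208. 209. 208. 205. 172. 145. 144.
 145. 144. 145. 145. 145. 144. 135.  77.  75.  96. 114. 131. 145. 145.]
plate [     0      0    512    384 195358] [0.4309 0.1348] [1.2953 0.7735] 7.12
slot 110 [0.41986803 0.26747394 0.091     ] [0.41488094 0.25886506 0.091     ] [0.42488591 0.27513171 0.091     ]
[[0.3769 0.3695 0.085 ]
 [0.4044 0.1539 0.085 ]
 [0.435  0.3785 0.085 ]
 [0.4665 0.1613 0.085 ]
 [0.3925 0.3675 0.085 ]
 [0.4203 0.3718 0.085 ]
 [0.4204 0.1601 0.085 ]
 [0.4501 0.1636 0.085 ]]
7.267167381988997
8.251343897855925
7.648024981497553
8.140066864441945
[0.29941908 0.32716987 0.29711694 0.39170787 0.30325377] 0.3817791718915902
```

Emit:
servo_tool --moves '[[[-0.89,0.17,0,0,0,0.29],[-0.89,0.21,0,0,0,0.29],[-0.88,0.24,0.1,0,0,0.29],[-0.87,0.28,0.1,0,0,0.29],[-0.85,0.31,0.1,0,0,0.29],[-0.84,0.35,0.1,0,0,0.29],[-0.83,0.38,0.1,0,0,0.29],[-0.81,0.42,0.1,0,0,0.29]]]'

```text
time: 2.05
ee_pos: [0.5151, -0.0838, 0.2091]
ee_rot: [-2.424, -1.998, -0.0]
ft_force: [1.0, 0.3, 0.9]
grip_width: 0.0852
grip_force: 0.0
```

Emit:
servo_tool --moves '[[[0,0,0,0,0,0],[0,0,0,0,0,0],[0,0,0,0,0,0]]]'

```text
time: 2.35
ee_pos: [0.5145, -0.0816, 0.2093]
ee_rot: [-2.422, -2.0, 0.0]
ft_force: [0.4, 0.6, -0.7]
grip_width: 0.0854
grip_force: 0.0
```

```bash
python3 - <<'E'
from h import *
plan((.515,-.082,.1),79,4)
i=bot.get_image("wrist");np.savez("pics/w2.npz",**i);cv2.imwrite("pics/w2.png",i["frame"]);print(i["xyz"],i["rotation"])
E
```

```text
[-0.0, 0.0, 0.55, -0.0, -0.0, 0.0],[-0.0, 0.0, 0.55, -0.0, -0.0, 0.0],[-0.0, 0.0, 0.55, -0.0, -0.0, 0.0],[-0.0, 0.0, 0.55, -0.0, -0.0, 0.0],
TCP [ 0.5145 -0.0816  0.2093] xyaw 79.08 tilt [-0.0003  0.0002] F [ 0.4  0.6 -0.7] T [0.04 0.01 0.03] w 0.08541304720994268 0.0 2.35
[ 0.52697032 -0.01473576  0.35197353] [ 2.85656794 -0.27312435 -0.03739981]
```

View pics/w2.png

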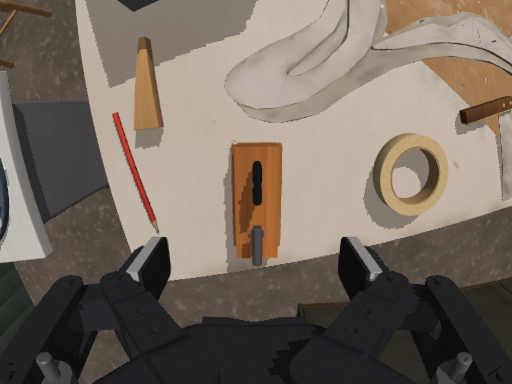

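The wrist view shows the stand at (233–281, 143–258), the flat key's black grip at (257,183) and the T-key at (257,245). The pencil and tape are well clear of the fingers. I'll measure the key and redo the plate using depth.

```bash
cat >> h.py <<'E'
def fcloud(im):
    K=np.array(im["camera_matrix"]);z=im["range_z"];h,w=z.shape
    u,v=np.meshgrid(np.arange(w),np.arange(h));dx=(u-K[0,2])/K[0,0];dy=(v-K[1,2])/K[0,0];r=np.hypot(dx,dy)+1e-12
    t=np.tan(r)/r*z
    return np.dstack([dx*t,dy*t,z])@rot(im["rotation"]).T+np.array(im["xyz"])
E
python3 - <<'E'
from h import *
def rp(P,lab):
    r=cv2.minAreaRect(P[:,:2].astype(np.float32));print(lab,len(P),P.mean(0).round(4),np.median(P[:,2]).round(4),np.round(r[0],4),np.round(r[1],4),round(r[2],2))
im=dict(np.load("pics/w2.npz"));W=fcloud(im);P=W[135:265,225:290].reshape(-1,3)
rp(P[(P[:,2]>.036)&(P[:,2]<.048)],"stand")
Q=W[150:212,245:272].reshape(-1,3);rp(Q[Q[:,2]>.081],"flat");rp(Q[Q[:,2]>.06],"flat all")
g=im["frame"].max(2);sub=np.zeros(g.shape,bool);sub[150:212,245:272]=1
ys,xs=np.nonzero((g<70)&sub);rp(onplane(im,np.c_[xs,ys],.085),"flat img");print(xs.min(),xs.max(),ys.min(),ys.max())
Q=W[215:270,245:272].reshape(-1,3);rp(Q[Q[:,2]>.07],"tee")
im=dict(np.load("pics/w1.npz"));W=fcloud(im);g=im["frame"].min(2)
sub=np.zeros(g.shape,bool);sub[155:204,250:300]=1
ys,xs=np.nonzero((g>165)&sub);rp(onplane(im,np.c_[xs,ys],.091),"plate img")
print("z",np.nanmedian(W[ys,xs,2]))
Q=W[55:285,240:305].reshape(-1,3);Q=Q[(Q[:,2]>.08)&(Q[:,2]<.0885)];rp(Q,"deck")
E
```

```text
stand 4155 [ 0.5113 -0.1106  0.0419] 0.0419 [ 0.5101 -0.1169] [0.1313 0.0486] 79.39
flat 362 [ 0.5167 -0.082   0.0891] 0.0841 [ 0.5209 -0.0589] [0.0891 0.0085] 79.44
flat all 427 [ 0.5168 -0.0807  0.0868] 0.0839 [ 0.5212 -0.059 ] [0.0891 0.0089] 78.76
flat img 397 [ 0.5169 -0.081   0.085 ] 0.085 [ 0.5168 -0.0808] [0.0411 0.0084] 79.43
252 261 161 204
tee 390 [ 0.5048 -0.144   0.0853] 0.0801 [ 0.515  -0.0921] [0.1565 0.0094] 79.05
plate img 1152 [0.4192 0.2663 0.091 ] 0.091 [0.4196 0.2656] [0.0374 0.0385] 7.72
z 0.09099063180887207
deck 11691 [0.419  0.2733 0.085 ] 0.085 [0.4216 0.2655] [0.068  0.2418] 8.6
```

```bash
python3 -c "
from h import *
plan((.5167,-.0817,.047),79.4,6,3)"
```

```text
[0.0, 0.007, 0.541, -0.0, -0.0, -0.006],[0.001, 0.007, 0.541, -0.0, -0.0, -0.006],[0.001, 0.007, 0.541, -0.0, -0.0, -0.006],[0.001, 0.007, 0.541, -0.0, -0.0, -0.006],[0.001, 0.007, 0.541, -0.0, -0.0, -0.006],[0.001, 0.007, 0.541, -0.0, -0.0, -0.006],
TCP [ 0.5146 -0.0815  0.2094] xyaw 79.09 tilt [0.     0.0002] F [ 0.8 -0.   0.3] T [ 0.04  0.05 -0.04] w 0.08553373458767875 0.0 2.4
```

Emit:
servo_tool --moves '[[[0,0.007,0.54,0,0,-0.006],[0,0.007,0.54,0,0,-0.006],[0,0.007,0.54,0,0,-0.006],[0,0.007,0.54,0,0,-0.006],[0,0.007,0.54,0,0,-0.006],[0,0.007,0.54,0,0,-0.006],[0,0,0,0,0,0],[0,0,0,0,0,0]]]'

```text
time: 3.2
ee_pos: [0.5169, -0.0826, 0.048]
ee_rot: [-2.418, -2.005, 0.0]
ft_force: [0.8, -0.0, -0.2]
grip_width: 0.0854
grip_force: 0.0
```

Emit:
servo_tool --moves '[[[0,0,0,0,0,0],[0,0,0,0,0,0],[0,0,0,0,0,0],[0,0,0,0,0,0],[0,0,0,0,0,0],[0,0,0,0,0,0],[0,0,0,0,0,0],[0,0,0,0,0,0]]]' --jaw 1

```text
time: 4.0
ee_pos: [0.5168, -0.0834, 0.0476]
ee_rot: [-2.42, -2.003, 0.0]
ft_force: [-0.9, -0.8, 5.8]
grip_width: 0.0084
grip_force: 58.6
```

Emit:
servo_tool --moves '[[[0,0,0,0,0,0],[0,0,0,0,0,0],[0,0,0,0,0,0],[0,0,0,0,0,0]]]'

```text
time: 4.4
ee_pos: [0.5167, -0.0834, 0.0476]
ee_rot: [-2.42, -2.003, 0.0]
ft_force: [-2.2, 0.6, 5.5]
grip_width: 0.0084
grip_force: 58.6
```

Emit:
servo_tool --moves '[[[0,0,-0.2,0,0,0],[0,0,-0.4,0,0,0],[0,0,-0.5,0,0,0],[0,0,-0.6,0,0,0],[0,0,-0.6,0,0,0],[0,0,-0.4,0,0,0],[0,0,0,0,0,0],[0,0,0,0,0,0]]]'

```text
time: 5.2
ee_pos: [0.5166, -0.0833, 0.1822]
ee_rot: [2.42, 2.003, 0.0]
ft_force: [-0.3, -0.9, -1.7]
grip_width: 0.0085
grip_force: 58.8
```

```bash
python3 - <<'E'
from h import *
plan((.4196,.266,.2),97.7,8)
i=bot.get_image("wrist");np.savez("pics/w3.npz",**i);print(i["xyz"],i["rotation"])
j=bot.get_image("side");np.savez("pics/s3.npz",**j)
a=cv2.resize(i["frame"][190:384,150:370],None,fx=3,fy=3,interpolation=2)
b=cv2.resize(j["frame"][180:300,190:290],None,fx=5,fy=5,interpolation=2)[:582]
print(a.shape,b.shape)
cv2.imwrite("pics/w3.png",a);cv2.imwrite("pics/s3.png",b)
E
```

```text
[0.81, -0.4, -0.04, 0.0, 0.0, -0.29],[0.83, -0.37, -0.04, 0.0, 0.0, -0.29],[0.84, -0.33, -0.04, 0.0, 0.0, -0.29],[0.86, -0.3, -0.04, 0.0, 0.0, -0.29],[0.87, -0.27, -0.04, 0.0, 0.0, -0.29],[0.88, -0.23, -0.04, 0.0, 0.0, -0.29],[0.89, -0.2, -0.04, 0.0, 0.0, -0.29],[0.89, -0.16, -0.04, 0.0, 0.0, -0.29],
TCP [ 0.5166 -0.0833  0.1822] xyaw 79.24 tilt [ 0.0003 -0.0001] F [-0.3 -0.9 -1.7] T [-0.    0.03 -0.  ] w 0.008463719537124844 58.750653862953186 5.2
[ 0.52877001 -0.01640364  0.32488446] [ 2.85664223 -0.26909739 -0.0360259 ]
(582, 660, 3) (582, 500, 3)
```

View pics/w3.png

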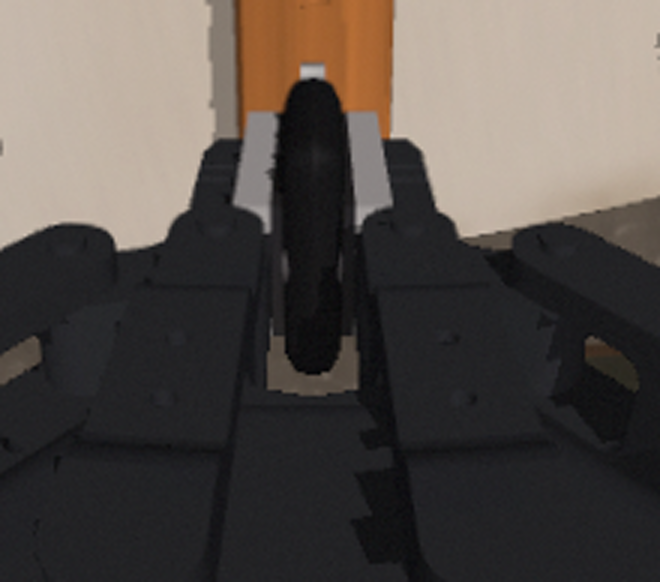

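View pics/s3.png

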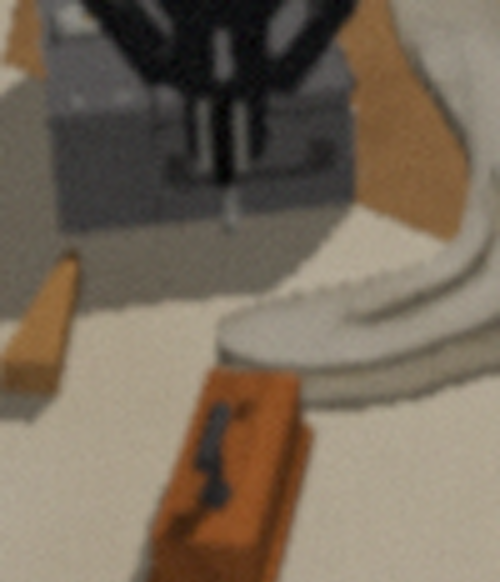

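The side view shows the key upright in the fingers with the T-key still in the stand. In the wrist view the grip spans about px v 217 (bottom front edge) to 314 (top rear edge) at u≈254. That gives me the in-hand offset along tool x.

```bash
python3 - <<'E'
from h import *
im=dict(np.load("pics/w3.npz"));s=bot.observe();p=s["ee_pos"];T=rot(s["ee_rot"])
print(im["frame"][205:225,254].tolist());print(im["frame"][305:322,254].max(1))
for dz in(-.006,-.004,-.008):
    z=p[2]+dz
    for uv,h,l in(((254,314.5),.043,"rear top"),((254,217),0,"front bottom"),((254,212),-.03,"blade front")):
        q=onplane(im,uv,z+h)[0];print(dz,l,(T.T@(q-p)).round(4))
E
```

```text
[[51, 101, 168], [50, 101, 166], [49, 100, 167], [50, 101, 167], [51, 101, 167], [59, 96, 149], [104, 110, 121], [156, 157, 161], [177, 180, 184], [174, 177, 181], [140, 142, 144], [20, 14, 18], [20, 15, 18], [20, 18, 19], [24, 23, 24], [18, 18, 18], [17, 18, 20], [20, 19, 21], [20, 19, 20], [20, 20, 21]]
[17 16 15 17 12 15 16 17 14 13 88 91 87 86 88 91 82]
-0.006 rear top [-0.0197  0.     -0.037 ]
-0.006 front bottom [0.0116 0.0002 0.006 ]
-0.006 blade front [0.0038 0.0003 0.036 ]
-0.004 rear top [-0.018  0.    -0.039]
-0.004 front bottom [0.0124 0.0002 0.004 ]
-0.004 blade front [0.0045 0.0003 0.034 ]
-0.008 rear top [-0.0213  0.     -0.035 ]
-0.008 front bottom [0.0109 0.0002 0.008 ]
-0.008 blade front [0.003  0.0003 0.038 ]
```

Emit:
servo_tool --moves '[[[0.81,-0.4,0,0,0,-0.29],[0.83,-0.37,0,0,0,-0.29],[0.84,-0.33,0,0,0,-0.29],[0.86,-0.3,0,0,0,-0.29],[0.87,-0.27,0,0,0,-0.29],[0.88,-0.23,0,0,0,-0.29],[0.88,-0.2,0,0,0,-0.29],[0.86,-0.16,0,0,0,-0.29]]]'

```text
time: 6.1
ee_pos: [0.4181, 0.266, 0.1813]
ee_rot: [-2.063, -2.369, 0.003]
ft_force: [0.8, 0.0, -0.6]
grip_width: 0.0081
grip_force: 58.7
```

Emit:
servo_tool --moves '[[[0,0,0,0,0,0],[0,0,0,0,0,0],[0,0,0,0,0,0],[0,0,0,0,0,0]]]'

```text
time: 6.5
ee_pos: [0.4197, 0.2634, 0.182]
ee_rot: [-2.067, -2.366, 0.001]
ft_force: [-0.5, -0.7, 0.3]
grip_width: 0.0083
grip_force: 58.7
```

```bash
python3 -c "
from h import *
plan((.4198,.2648,.132),97.7,4,3)"
```

```text
[0.007, 0.002, 0.25, -0.001, 0.001, 0.0],[0.007, 0.001, 0.25, -0.001, 0.001, 0.0],[0.007, 0.001, 0.25, -0.001, 0.001, 0.0],[0.007, 0.001, 0.25, -0.001, 0.001, 0.0],
TCP [0.4197 0.2634 0.182 ] xyaw 97.7 tilt [-0.0005 -0.0004] F [-0.5 -0.7  0.3] T [-0.03 -0.   -0.01] w 0.008324968787634404 58.71164381504059 6.5
```

Emit:
servo_tool --moves '[[[0.007,0,0.25,0,0,0],[0.007,0,0.25,0,0,0],[0.007,0,0.25,0,0,0],[0.007,0,0.25,0,0,0],[0,0,0,0,0,0],[0,0,0,0,0,0]]]'

```text
time: 7.1
ee_pos: [0.4192, 0.2658, 0.132]
ee_rot: [-2.065, -2.367, 0.001]
ft_force: [0.3, 1.1, -0.4]
grip_width: 0.0085
grip_force: 58.7
```

```bash
python3 - <<'E'
from h import *
plan((.4198,.2648,.127),97.7,1,3)
i=bot.get_image("wrist");np.savez("pics/w4.npz",**i)
j=bot.get_image("side");np.savez("pics/s4.npz",**j)
a=cv2.resize(i["frame"][180:260,210:300],None,fx=6,fy=6,interpolation=2)
b=cv2.resize(j["frame"][150:230,185:235],None,fx=5,fy=6,interpolation=2)
cv2.imwrite("pics/w4.png",np.hstack([a,b]))
E
```

```text
[-0.021, 0.01, 0.1, -0.005, 0.002, 0.013],
TCP [0.4192 0.2658 0.132 ] xyaw 97.81 tilt [-0.0006 -0.0003] F [ 0.3  1.1 -0.4] T [-0.02  0.04 -0.02] w 0.008513117984597942 58.70490252971649 7.1
```

View pics/w4.png

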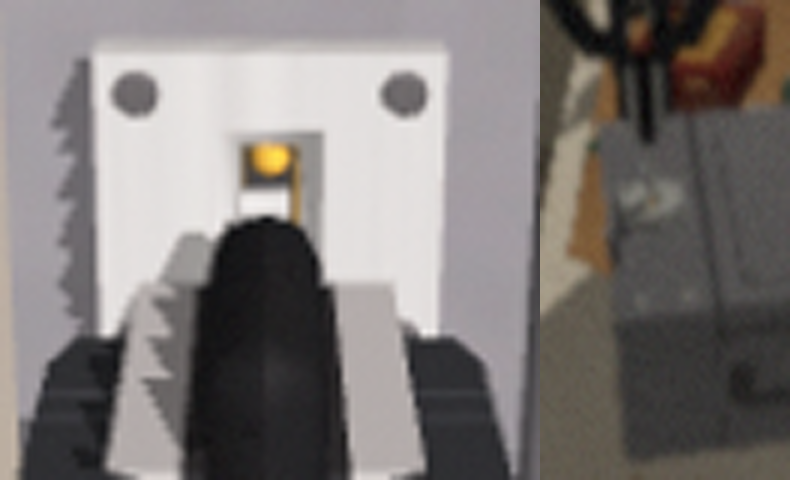

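The blade's end is at crop (265,190), just over the slot. The plate's centre column is about 271 and the bevel's far edge is at 130, so the key needs to shift roughly 1 mm. I'll compute it.

```bash
python3 - <<'E'
from h import *
im=dict(np.load("pics/w4.npz"));s=bot.observe();p=s["ee_pos"];T=rot(s["ee_rot"])
f=lambda u,v,z:(T.T@(onplane(im,(210+u/6-.4,180+v/6-.4),z)[0]-p)).round(4)
print("bevel front L,R",f(232,131,.091),f(322,131,.091))
print("plate top corners",f(93,42,.091),f(449,42,.091))
print("rear plate edges @v300",f(97,300,.091),f(443,300,.091))
for z in(.0955,.0965,.0985):print("blade L R front",f(240,190,z),f(291,190,z))
E
```

```text
bevel front L,R [ 0.0097 -0.0045  0.0417] [0.0097 0.0052 0.0417]
plate top corners [ 0.0196 -0.0193  0.0417] [0.0196 0.0187 0.0417]
rear plate edges @v300 [-0.0102 -0.0197  0.0416] [-0.0102  0.019   0.0417]
blade L R front [ 0.0045 -0.0036  0.0372] [0.0045 0.0018 0.0372]
blade L R front [ 0.0049 -0.0036  0.0362] [0.0049 0.0018 0.0362]
blade L R front [ 0.0056 -0.0036  0.0342] [0.0056 0.0018 0.0342]
```

```bash
python3 - <<'E'
from h import *
s=bot.observe()
for n,p,T in(("w4",s["ee_pos"],rot(s["ee_rot"])),("w3",np.array([.5166,-.0833,.1822]),tgt(79.24))):
    im=dict(np.load(f"pics/{n}.npz"));W=fcloud(im)
    for v in range(206,322,4):
        print(n,v,im["frame"][v,254].max(),((W[v,254]-p)@T).round(4))
E
```

```text
w4 206 245 [ 0.0053 -0.0008  0.0452]
w4 210 85 [-0.0084 -0.0008  0.0763]
w4 214 235 [ 0.0051 -0.0008  0.0303]
w4 218 29 [ 0.019  -0.0008 -0.0129]
w4 222 31 [ 0.0185 -0.0008 -0.0169]
w4 226 31 [ 0.0186 -0.0008 -0.0217]
w4 230 33 [ 0.019  -0.0008 -0.0271]
w4 234 32 [ 0.0191 -0.0008 -0.0315]
w4 238 40 [ 0.0183 -0.0008 -0.0335]
w4 242 52 [ 0.0171 -0.0008 -0.0349]
w4 246 44 [ 0.0154 -0.0008 -0.0349]
w4 250 38 [ 0.0139 -0.0008 -0.0356]
w4 254 38 [ 0.0121 -0.0008 -0.0357]
w4 258 38 [ 0.0102 -0.0008 -0.0355]
w4 262 39 [ 0.0089 -0.0008 -0.0365]
w4 266 40 [ 0.0072 -0.0008 -0.0369]
w4 270 39 [ 0.0051 -0.0008 -0.0365]
w4 274 38 [ 0.0034 -0.0008 -0.0369]
w4 278 26 [ 0.0011 -0.0008 -0.0364]
w4 282 26 [-0.001  -0.0008 -0.0363]
w4 286 26 [-0.0029 -0.0008 -0.0365]
w4 290 25 [-0.0053 -0.0008 -0.036 ]
w4 294 25 [-0.0067 -0.0008 -0.0371]
w4 298 25 [-0.0085 -0.0008 -0.0375]
w4 302 25 [-0.0113 -0.0008 -0.0367]
w4 306 28 [-0.0138 -0.0008 -0.0364]
w4 310 27 [-0.0157 -0.0008 -0.0369]
w4 314 21 [-0.0188 -0.0008 -0.0359]
w4 318 154 [-0.092  -0.0007  0.048 ]
w3 206 166 [-2.630e-02 -1.000e-04  1.389e-01]
w3 210 
[... 311 characters left out ...]
-0.0004 -0.0358]
w3 246 31 [ 0.0159 -0.0004 -0.037 ]
w3 250 27 [ 0.0143 -0.0004 -0.0372]
w3 254 22 [ 0.0128 -0.0004 -0.0378]
w3 258 23 [ 0.0109 -0.0004 -0.0376]
w3 262 24 [ 0.0089 -0.0004 -0.0373]
w3 266 24 [ 0.0073 -0.0004 -0.0379]
w3 270 22 [ 0.0054 -0.0004 -0.0379]
w3 274 25 [ 0.0034 -0.0004 -0.0377]
w3 278 23 [ 0.001  -0.0004 -0.037 ]
w3 282 24 [-0.0008 -0.0004 -0.0373]
w3 286 25 [-0.0027 -0.0004 -0.0377]
w3 290 23 [-0.005  -0.0004 -0.0372]
w3 294 24 [-0.0068 -0.0004 -0.0377]
w3 298 13 [-0.0098 -0.0004 -0.0366]
w3 302 16 [-0.0115 -0.0004 -0.0372]
w3 306 16 [-0.0142 -0.0004 -0.0367]
w3 310 15 [-0.0159 -0.0004 -0.0374]
w3 314 13 [-0.0191 -0.0004 -0.0364]
w3 318 86 [-0.8814  0.0014  0.9849]
```

Depth shows the key upright, shoulder 6 mm below the TCP, and centred about 1 mm to −x and −y of the slot in tool axes. I'll correct that and enter the mouth.

Emit:
servo_tool --moves '[[[0.02,0.016,0,0,0,0],[0,0,0.04,0,0,0],[0,0,0.04,0,0,0],[0,0,0.02,0,0,0],[0,0,0.02,0,0,0],[0,0,0.02,0,0,0],[0,0,0,0,0,0],[0,0,0,0,0,0]]]'

```text
time: 8.0
ee_pos: [0.4199, 0.2669, 0.1253]
ee_rot: [-2.065, -2.367, 0.0]
ft_force: [0.2, -0.5, -0.4]
grip_width: 0.008
grip_force: 58.7
```

```bash
python3 -c "
from h import *
plan((.4198,.2658,.120),97.7,1,3)"
```

```text
[-0.022, -0.005, 0.106, -0.0, 0.0, 0.013],
TCP [0.4199 0.2669 0.1253] xyaw 97.8 tilt [-0. -0.] F [ 0.2 -0.5 -0.4] T [0.01 0.02 0.03] w 0.008036915679063821 58.70533525943756 8.0
```

Emit:
servo_tool --moves '[[[0,0,0.02,0,0,0],[0,0,0.02,0,0,0.57],[0,0,0,0,0,-0.57],[0,0,0,0,0,-0.57],[0,0,0,0,0,0.57],[0,0,0,0,0,0]]]'

```text
time: 8.6
ee_pos: [0.4199, 0.2669, 0.1233]
ee_rot: [2.067, 2.366, 0.0]
ft_force: [-0.3, 0.5, -0.6]
grip_width: 0.0081
grip_force: 58.7
```

Emit:
servo_tool --moves '[[[0,0,0.02,0,0,0.57],[0,0,0,0,0,-0.57],[0,0,0,0,0,-0.57],[0,0,0,0,0,0.57],[0,0,0.02,0,0,0.57],[0,0,0,0,0,-0.57],[0,0,0,0,0,-0.57],[0,0,0,0,0,0.57]]]'

```text
time: 9.4
ee_pos: [0.4199, 0.2667, 0.1216]
ee_rot: [2.059, 2.372, -0.0]
ft_force: [-1.1, -2.8, 4.8]
grip_width: 0.0081
grip_force: 59.6
```

```bash
python3 -c "
from h import *
plan((.4198,.2658,.120),97.7,1,3)"
```

```text
[-0.017, -0.005, 0.032, 0.0, 0.003, 0.046],
TCP [0.4199 0.2667 0.1216] xyaw 98.07 tilt [ 0.0001 -0.0005] F [-1.1 -2.8  4.8] T [-0.54  0.4   0.04] w 0.008123322581912102 59.5892733335495 9.4
```

Emit:
servo_tool --moves '[[[-0.01,0,0.02,0,0,0.57],[0,0,0,0,0,-0.57],[0,0,0,0,0,-0.57],[0,0,0,0,0,0.57],[0,0,0.02,0,0,0.57],[0,0,0,0,0,-0.57],[0,0,0,0,0,-0.57],[0,0,0,0,0,0.57]]]'

```text
time: 10.2
ee_pos: [0.4204, 0.2666, 0.1202]
ee_rot: [2.06, 2.372, 0.002]
ft_force: [-1.5, -1.3, 8.0]
grip_width: 0.0084
grip_force: 60.2
```

```bash
python3 -c "
from h import *
plan((.4198,.2658,.120),97.7,1,3)"
```

```text
[-0.015, -0.014, 0.004, 0.009, -0.003, 0.045],
TCP [0.4204 0.2666 0.1202] xyaw 98.06 tilt [0.0012 0.0006] F [-1.5 -1.3  8. ] T [-0.18  0.28  0.03] w 0.008432651307236467 60.19786298274994 10.2
```

Emit:
servo_tool --moves '[[[0,-0.005,0.02,0,0,0.57],[0,0,0,0,0,-0.57],[0,0,0,0,0,-0.57],[0,0,0,0,0,0.57],[0,0,0.02,0,0,0.57],[0,0,0,0,0,-0.57],[0,0,0,0,0,-0.57],[0,0,0,0,0,0.57]]]'

```text
time: 11.0
ee_pos: [0.4198, 0.2665, 0.1176]
ee_rot: [2.06, 2.372, 0.001]
ft_force: [-0.8, -0.1, 0.2]
grip_width: 0.0084
grip_force: 58.9
```

Emit:
servo_tool --moves '[[[0,0,0.02,0,0,0.57],[0,0,0,0,0,-0.57],[0,0,0,0,0,-0.57],[0,0,0,0,0,0.57],[0,0,0.02,0,0,0.57],[0,0,0,0,0,-0.57],[0,0,0,0,0,-0.57],[0,0,0,0,0,0.57]]]'

```text
time: 11.8
ee_pos: [0.4196, 0.2663, 0.1151]
ee_rot: [-2.06, -2.372, 0.0]
ft_force: [-0.2, -0.2, -2.1]
grip_width: 0.0083
grip_force: 58.6
```

```bash
python3 -c "
from h import *
plan((.4198,.2658,.120),97.7,1,3)"
```

```text
[-0.011, 0.003, -0.097, -0.002, 0.0, 0.045],
TCP [0.4196 0.2663 0.1151] xyaw 98.06 tilt [-0.0002 -0.0001] F [-0.2 -0.2 -2.1] T [-0.02  0.03  0.06] w 0.008274327566622724 58.57686102390289 11.8
```

Emit:
servo_tool --moves '[[[0,0,0.02,0,0,0.57],[0,0,0,0,0,-0.57],[0,0,0,0,0,-0.57],[0,0,0,0,0,0.57],[0,0,0.02,0,0,0.57],[0,0,0,0,0,-0.57],[0,0,0,0,0,-0.57],[0,0,0,0,0,0.57]]]'

```text
time: 12.6
ee_pos: [0.4196, 0.2663, 0.1132]
ee_rot: [-2.06, -2.372, 0.0]
ft_force: [-0.2, 0.5, -2.1]
grip_width: 0.0081
grip_force: 58.7
```

Emit:
servo_tool --moves '[[[0,0,0.02,0,0,0.57],[0,0,0,0,0,-0.57],[0,0,0,0,0,-0.57],[0,0,0,0,0,0.57],[0,0,0.02,0,0,0.57],[0,0,0,0,0,-0.57],[0,0,0,0,0,-0.57],[0,0,0,0,0,0.57]]]'

```text
time: 13.4
ee_pos: [0.4199, 0.2664, 0.1116]
ee_rot: [2.06, 2.372, 0.001]
ft_force: [-1.1, -0.3, 2.6]
grip_width: 0.0084
grip_force: 59.3
```

Emit:
servo_tool --moves '[[[0,0,0.02,0,0,0.57],[0,0,0,0,0,-0.57],[0,0,0,0,0,-0.57],[0,0,0,0,0,0.57],[0,0,0.02,0,0,0.57],[0,0,0,0,0,-0.57],[0,0,0,0,0,-0.57],[0,0,0,0,0,0.57]]]'

```text
time: 14.2
ee_pos: [0.4198, 0.2665, 0.1097]
ee_rot: [2.06, 2.372, 0.001]
ft_force: [-0.3, -0.2, 2.6]
grip_width: 0.008
grip_force: 59.4
```

```bash
python3 -c "
from h import *
plan((.4198,.2658,.120),97.7,1,3)"
```

```text
[-0.013, -0.002, -0.206, 0.003, -0.001, 0.045],
TCP [0.4198 0.2665 0.1097] xyaw 98.06 tilt [0.0004 0.0002] F [-0.3 -0.2  2.6] T [-0.1   0.18  0.04] w 0.007961954958722268 59.44879174232483 14.2
```

Emit:
servo_tool --moves '[[[0,0,0.02,0,0,0.57],[0,0,0,0,0,-0.57],[0,0,0,0,0,-0.57],[0,0,0,0,0,0.57],[0,0,0.02,0,0,0.57],[0,0,0,0,0,-0.57],[0,0,0,0,0,-0.57],[0,0,0,0,0,0.57]]]'

```text
time: 15.0
ee_pos: [0.4197, 0.2663, 0.1072]
ee_rot: [2.06, 2.372, -0.0]
ft_force: [-0.8, 0.3, -0.3]
grip_width: 0.0086
grip_force: 58.8
```

Emit:
servo_tool --moves '[[[0,0,0.02,0,0,0.57],[0,0,0,0,0,-0.57],[0,0,0.02,0,0,-0.57],[0,0,0,0,0,0.57],[0,0,0.02,0,0,0.57],[0,0,0,0,0,-0.57],[0,0,0.02,0,0,-0.57],[0,0,0,0,0,0.57]]]'

```text
time: 15.8
ee_pos: [0.4196, 0.2663, 0.1032]
ee_rot: [-2.06, -2.372, 0.0]
ft_force: [-0.3, 0.5, -0.6]
grip_width: 0.0081
grip_force: 58.8
```

Emit:
servo_tool --moves '[[[0,0,0.02,0,0,0.57],[0,0,0,0,0,-0.57],[0,0,0.02,0,0,-0.57],[0,0,0,0,0,0.57],[0,0,0.02,0,0,0.57],[0,0,0,0,0,-0.57],[0,0,0,0,0,-0.57],[0,0,0,0,0,0.57]]]'

```text
time: 16.6
ee_pos: [0.4197, 0.2664, 0.1003]
ee_rot: [-2.06, -2.372, 0.0]
ft_force: [-1.0, -0.8, -0.6]
grip_width: 0.0084
grip_force: 58.8
```

```bash
python3 -c "
from h import *
plan((.4198,.2658,.097),97.7,1,3)"
```

```text
[-0.011, 0.001, 0.065, -0.001, 0.0, 0.045],
TCP [0.4197 0.2664 0.1003] xyaw 98.06 tilt [-0.0001 -0.0001] F [-1.  -0.8 -0.6] T [ 0.02  0.03 -0.  ] w 0.008411751006372297 58.79616558551788 16.6
```

Emit:
servo_tool --moves '[[[0,0,0.02,0,0,0.57],[0,0,0,0,0,-0.57],[0,0,0.02,0,0,-0.57],[0,0,0,0,0,0.57],[0,0,0.01,0,0,0],[0,0,0,0,0,0]]]'

```text
time: 17.2
ee_pos: [0.4197, 0.2663, 0.0977]
ee_rot: [-2.062, -2.37, 0.0]
ft_force: [0.6, 0.1, -0.7]
grip_width: 0.0084
grip_force: 58.8
```

Emit:
servo_tool --moves '[[[0,0,0.01,0,0,0.4],[0,0,0,0,0,-0.4],[0,0,0,0,0,-0.4],[0,0,0,0,0,0.4]]]'

```text
time: 17.6
ee_pos: [0.4197, 0.2664, 0.0973]
ee_rot: [2.06, 2.371, 0.0]
ft_force: [-0.0, -0.9, -1.7]
grip_width: 0.0078
grip_force: 58.8
```

Emit:
servo_tool --moves '[[[0,0,0.01,0,0,0.4],[0,0,0,0,0,-0.4],[0,0,0,0,0,-0.4],[0,0,0,0,0,0.4]]]'

```text
time: 18.0
ee_pos: [0.4197, 0.2664, 0.0968]
ee_rot: [-2.061, -2.371, -0.0]
ft_force: [0.3, 0.1, 0.8]
grip_width: 0.0084
grip_force: 58.8
```

Emit:
servo_tool --moves '[[[0,0,0.01,0,0,0.4],[0,0,0,0,0,-0.4],[0,0,0,0,0,-0.4],[0,0,0,0,0,0.4]]]'

```text
time: 18.4
ee_pos: [0.4199, 0.2665, 0.0966]
ee_rot: [2.06, 2.371, 0.001]
ft_force: [0.0, 0.2, 2.8]
grip_width: 0.0084
grip_force: 59.2
```

Emit:
servo_tool --moves '[[[0,0,0.01,0,0,0.4],[0,0,0,0,0,-0.4],[0,0,0,0,0,-0.4],[0,0,0,0,0,0.4]]]'

```text
time: 18.8
ee_pos: [0.42, 0.2666, 0.0965]
ee_rot: [2.06, 2.371, 0.001]
ft_force: [-1.3, -0.0, 7.2]
grip_width: 0.0083
grip_force: 60.1
```

```bash
python3 -c "
from h import *
plan((.4198,.2658,.096),97.7,1,3)"
```

```text
[-0.014, -0.006, 0.01, 0.007, -0.002, 0.041],
TCP [0.42   0.2666 0.0965] xyaw 98.03 tilt [0.0009 0.0005] F [-1.3 -0.   7.2] T [-0.06  0.16  0.03] w 0.00828868028213687 60.051113963127136 18.8
```

The shoulder is seated, with 7 N of contact at TCP z 0.0965. Now I'll turn it.

Emit:
servo_tool --moves '[[[0,0,0,0,0,0.7],[0,0,0,0,0,0.7],[0,0,0,0,0,0.7],[0,0,0,0,0,0.7]]]'

```text
time: 19.2
ee_pos: [0.4199, 0.2667, 0.0965]
ee_rot: [-2.487, -1.919, -0.002]
ft_force: [-2.1, 0.9, 7.5]
grip_width: 0.0083
grip_force: 60.2
```

```bash
python3 -c "
from h import *
plan((.4198,.2658,.096),97.7,1,3)"
```

```text
[-0.018, 0.002, 0.011, 0.006, -0.005, -2.798],
TCP [0.4199 0.2667 0.0965] xyaw 75.32 tilt [0.0008 0.0006] F [-2.1  0.9  7.5] T [0.07 0.44 0.12] w 0.00828776294707072 60.19422350800596 19.2
```

Emit:
servo_tool --moves '[[[0,0,0,0,0,0.7],[0,0,0,0,0,0.7],[0,0,0,0,0,0.7],[0,0,0,0,0,0.7]]]'

```text
time: 19.6
ee_pos: [0.4202, 0.2666, 0.0966]
ee_rot: [2.812, 1.4, 0.002]
ft_force: [-0.8, -2.2, 7.0]
grip_width: 0.0084
grip_force: 60.1
```

Emit:
servo_tool --moves '[[[0,0,0,0,0,0.7],[0,0,0,0,0,0.7],[0,0,0,0,0,0.7],[0,0,0,0,0,0.7]]]'

```text
time: 20.0
ee_pos: [0.4204, 0.2665, 0.0966]
ee_rot: [3.03, 0.827, 0.003]
ft_force: [0.6, -2.0, 7.7]
grip_width: 0.0082
grip_force: 60.0
```

Emit:
servo_tool --moves '[[[0,0,0,0,0,0.7],[0,0,0,0,0,0.7],[0,0,0,0,0,0.7],[0,0,0,0,0,0.7]]]'

```text
time: 20.4
ee_pos: [0.4205, 0.2662, 0.0965]
ee_rot: [3.133, 0.223, 0.003]
ft_force: [2.2, -5.0, 8.0]
grip_width: 0.0084
grip_force: 60.0
```

```bash
python3 -c "
from h import *
plan((.4198,.2658,.096),97.7,1,3)"
```

```text
[-0.015, 0.006, 0.011, 0.013, -0.008, -11.194],
TCP [0.4205 0.2662 0.0965] xyaw 8.15 tilt [ 0.0019 -0.0002] F [ 2.2 -5.   8. ] T [-0.99 -0.27  0.16] w 0.008373240556668908 60.01298004761338 20.4
```

Emit:
servo_tool --moves '[[[0,0,0,0,0,0.3],[0,0,0,0,0,0.3],[0,0,0,0,0,0],[0,0,0,0,0,0],[0,0,0,0,0,0]]]'

```text
time: 20.9
ee_pos: [0.4205, 0.2661, 0.0965]
ee_rot: [3.14, 0.098, 0.003]
ft_force: [0.8, -5.0, 8.1]
grip_width: 0.0084
grip_force: 60.0
```

```bash
python3 - <<'E'
from h import *
plan((.4198,.2658,.096),3,1,3)
i=bot.get_image("wrist");j=bot.get_image("top");k=bot.get_image("side")
cv2.imwrite("pics/z.png",np.hstack([i["frame"][:,:400],cv2.resize(k["frame"][130:322,170:370],(400,384))]))
W=cloud(j)
for v in range(182,235,4):print(v,W[v,[205,245]].round(4).tolist())
E
```

```text
[-0.015, 0.006, 0.011, 0.003, -0.013, 0.071],
TCP [0.4205 0.2661 0.0965] xyaw 3.56 tilt [ 0.0018 -0.0002] F [ 0.8 -5.   8.1] T [-1.01 -0.26  0.15] w 0.008408988126862367 60.03743222448975 20.9
182 [[0.588, 0.3471, 0.0004], [0.5752, 0.2121, 0.0816]]
186 [[0.5627, 0.339, 0.0737], [0.5617, 0.2119, 0.0865]]
190 [[0.5476, 0.337, 0.0891], [0.5483, 0.2118, 0.0908]]
194 [[0.5349, 0.3367, 0.0892], [0.5352, 0.2116, 0.0942]]
198 [[0.5213, 0.3356, 0.0967], [0.522, 0.2115, 0.099]]
202 [[0.509, 0.3355, 0.0953], [0.5098, 0.2114, 0.0966]]
206 [[0.4959, 0.3346, 0.1009], [0.4961, 0.2112, 0.1072]]
210 [[0.4834, 0.3342, 0.1021], [0.4844, 0.2111, 0.1018]]
214 [[0.471, 0.3338, 0.1034], [0.4448, 0.209, 0.4025]]
218 [[0.4356, 0.3033, 0.3921], [0.4326, 0.2087, 0.4373]]
222 [[0.4258, 0.3024, 0.3979], [0.423, 0.2085, 0.4467]]
226 [[0.4161, 0.3016, 0.4035], [0.4137, 0.2084, 0.453]]
230 [[0.4069, 0.3014, 0.4038], [0.4045, 0.2083, 0.4618]]
234 [[0.3977, 0.3013, 0.4027], [0.396, 0.2082, 0.4583]]
```

View pics/z.png

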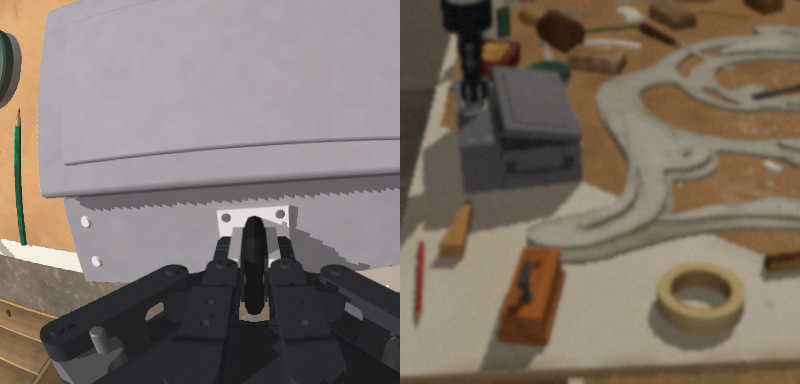

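The lid stands ajar at a slope of about 0.2 rad, with the front edge near z 0.103–0.107. The key is upright in the fingers at wrist px (255,260), the T-key is in its slot and the bystanders are where they were. One small extra turn should confirm the stop.

Emit:
servo_tool --moves '[[[0,0,0,0,0,0.3],[0,0,0,0,0,0],[0,0,0,0,0,0],[0,0,0,0,0,0]]]'

```text
time: 21.45
ee_pos: [0.4206, 0.2661, 0.0966]
ee_rot: [3.141, 0.032, 0.003]
ft_force: [0.5, -4.7, 8.4]
grip_width: 0.0084
grip_force: 60.0
```

```bash
python3 -c "
from h import *
plan((.4198,.2658,.096),3,1,3)"
```

```text
[-0.016, 0.006, 0.011, 0.002, -0.013, -0.229],
TCP [0.4206 0.2661 0.0966] xyaw 1.16 tilt [ 0.0019 -0.0003] F [ 0.5 -4.7  8.4] T [-1.13 -0.22  0.08] w 0.008380268906105224 60.0384274777025 21.45
```

```bash
python3 -c "
from bench import bot
print(bot.job_done())"
```

```text
the job is handed in; nothing more can be done
None
```

I handed the job in at about 21 s of the 54 s allowed, but the hand-in returned no verdict. The flat key is home in the lock, gripped at about 60 N and turned about 96° clockwise; the lid is ajar by about 0.2 rad. The T-handled key is still in its slot, and the last pictures show nothing else moved.

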